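# Lock the dry-storage canister and pump it down

## Robot

A 6-joint arm with a two-finger parallel gripper is mounted at the origin on the work surface. World frame = base frame: x ahead of the robot, y to its left, z up, the work surface at z = 0. Lengths are in m, angles in rad, forces in N, time in s.
With the tool pointing down it reaches from about 0.35 to 0.725 m from the base axis. Payload 4.3 kg.
Tool frame: the origin (TCP) lies midway between the tips of the shut fingers; the grasp point (between the pads) lies 19 mm behind it (arm.pinch_z is the distance from the TCP to the grasp point, in m); x points along the fingers, y is the direction in which the jaws open and shut, and the axes are right-handed (so a half turn about x gives the same grasp; the last joint's range is limited). The gripper opens to 85 mm and grips with 20 to 120 N. Pads are 22 mm wide; open, the fingers measure 114 mm over their backs; the gripper's body (76 mm by 85 mm) begins 54 mm behind the grasp point. The pads swing forward as they close: fully open they stand 13 mm farther back than shut.
Start: joints at [-1.292, 0.377, 0.081, 1.274, 0, 1.46], TCP at [0.218, -0.532, 0.231] pointing down, gripper open.
Joint ranges: [-2.72, 2.72], [-0.84, 1.66], [-1.02, 1.22], [-1.77, 2.12], [-1.37, 1.28], [-3.14, 3.14]. Speed limits (rad/s): [2.57, 2.57, 3.14, 3.14, 3.14, 3.14].

## Interface

Orientations are given as a rotation vector (axis times angle).
In Python, from station import get_state, optics, arm gives the robot as it stands.
- The arm moves only by the tool send_rows, never from a script. Its argument "rows" is a list of rows, each a list of 7 numbers: the shift along the tool's x, y, z in mm, then the turn, a rotation vector about the tool's x, y, z in degrees, then the finger opening in mm, from 0 to 85.4. A call has 1 to 8 rows; each row is the pose to reach, as a shift and turn from the pose commanded when the call began, along the tool's axes at that moment; what a row does not reach only later rows make up. A row lasts 1/12 s, in which the tool goes at most 41.7 mm and 7.16 degrees, less where a joint would pass 70% of its speed; a pose out of reach is approached as far as the arm can. A call with a gripper value outside its range is refused whole. The fingers move at their own pace and stop on an object; the grip force is fixed at half the most. Time passes only in rows, so rows that repeat a pose let the fingers close. It gives the time, the measured TCP pose, the force and the opening at its end, in the units of the state.
- get_state(): the state, without advancing time (a new reading comes with each control period).
- optics.grab_frame(name): name is "side" or "top" or "wrist"; returns (picture, depth): 420x560x3 uint8, blue, green, red; 420x560 float32, m along the optical axis (not along the pixel's ray), 0 where there is no reading.
- optics.calibration(name): a dict with "fx", "fy", "cx", "cy" (pixels), "k1" (the pictures are not rectified: a ray, as slopes to the right and down, at radius r is drawn at 1 + k1 r^2 times it, then the intrinsics apply), "xyz" and "orientation" of the camera in the world. Camera axes: x right, y down, z forward; pixel columns grow to the right and rows downward; lengths in m; the calibration is good to about 2 mm. A picture is of the moment at which its call begins: read the wrist's pose just before it. calibration takes no time and is no camera call; for the wrist camera it gives the pose at the moment of the call.
- arm.job_done(): hands the job in, once; it reports no verdict.
The state is a dict: "t": time; "joints": joint angles; "qd": joint speeds; "joint_efforts": joint torques, N m; "position": TCP position; "orientation": TCP orientation; "wrist_force": force on the tool from outside, world axes, zero at the start; "moment": the same for the moment, N m; "width": finger opening in m.
Only numpy, scipy, OpenCV 4.12 (cv2) and the standard library are available. Lean on these libraries where they do the work, as an engineer would, in place of code of your own. Each camera call takes 0.05 s, during which the arm holds its last target.

## Task

Close the leaning dry-storage canister: push its winged safety cap down against the spring and, while keeping it pushed in, twist it clockwise until it stops, then let go so that the cap springs back up. Then swing the pump lever beside it all the way down to its stop and let it come back up to rest. Leave the roll of tape, the jar and the meter around it where they are.

Things in the scene. Friction and masses are not known exactly. Their poses are not given: they have to be found in the camera images.
- station: Fixed station: grey base plate, 12 mm thick, x -120..120, y -90..250 mm, with an aluminium canister (116 mm across) in a cradle and a hand pump. Origin on the table under the canister; x points away from the robot at yaw 0, z up. The canister's axis leans 30 degrees from vertical towards -x, in the x-z plane. The pump (60 mm across, lever ears to 154 mm high) stands at x 50, y 170 mm.
- cap_wing (a point): Centre of the upright wing on the canister's white plastic cap: 76 mm long (x), 22 mm thick (y), 29.5 mm tall, this point 14.5 mm above the flat top of the round cap (92 mm across, skirt 30 mm deep). z points out along the canister's leaning axis. Turns and sinks with the cap; with the cap up it is 25 mm to -x of the station's origin, 206 mm above the table.
- cap_press (a joint): How far the cap is pushed in along its axis, m: 0 sprung up, 0.006 fully down. The spring takes 5 N at the start and 10 N fully down.
- cap_turn (a joint): Turn of the outer cap (the wing), rad, growing clockwise as seen looking down on the cap. With the cap up it spins freely and closes nothing. Pushed in, its inner lugs catch those of the inner cap and carry it along, after at most 0.35 rad of free play. If lug meets lug on the way in, it slips past as the twist begins.
- cap_lock (a joint): Turn of the inner cap, rad, clockwise: 0 open, 0.9 its stop (closed); starts at 0 to 0.1. Only the pushed-in outer cap turns it, against 0.12 N m of friction; it stays where it is left. A small steel tab below the cap's skirt turns with it, towards a small dark block on the canister's shoulder at the robot's side.
- pump_lever (a joint): Pump lever angle, rad: 0 at rest (it points to the robot, 35 degrees above level), grows downwards to the stop at 0.70 (5 degrees below level). A spring returns it, damped (about half a second); it takes some 5 N on the bar at the start and 8 N at the stop.
- lever_bar (a point): Centre of the crossbar at the lever's free end: a black rubber-covered round bar, 24 mm in diameter, 70 mm long along the station's y. It is 145 mm from the pivot. At rest it is about 223 mm above the table, at the stop about 127 mm.
- lever_pivot (a point): The lever's pivot on top of the pump, 140 mm above the table; the pivot axis is level, along y. Axes as the station's.
- tape_roll: Bystander: brown roll of tape, 84 mm across, 40 mm high, on the station's plate. Origin under its centre.
- jar: Bystander: jar with a white lid, 60 mm across, 75 mm high, beside the canister. Origin under its centre.
- multimeter: Bystander: yellow meter 150 x 78 x 34 mm lying in front of the station. Origin under its centre.

How it is judged:
By the outcome, as a careful person would: the job done as asked, in the order asked, and still so for the second after the job is handed in, with the robot touching nothing.
It also fails if it takes over 58 s, if anything falls off the work surface, if the arm or the gripper's body presses on something with over 40 N, if the wrist force passes 120 N, or if a joint passes its speed limit or range.

## Working session

There is one attempt and no reset: what is moved stays moved. The work goes in short steps, Python scripts to look and compute and a tool call to move; the robot and the scene stay as the last step left them, time stands still between calls to the robot, and variables do not carry over. Pictures are saved under pics/ and viewed, and the job is handed in when it is done.

Besides the shell and the picture viewer there is one more tool, called after ">>>" by a JSON object that holds its "name" and its "arguments", one argument or row to a line. send_rows: Moves the arm, as the interface text tells. Its arguments: {"type":"object","properties":{"rows":{"type":"array","items":{"type":"array","items":{"type":"number"}}}},"required":["rows"]}

```bash
ls; mkdir -p pics; cat > h.py <<'E'
import numpy as np, cv2
from scipy.spatial.transform import Rotation as R
from station import get_state, optics, arm
def grab(n,name):
    c=optics.calibration(n); p,d=optics.grab_frame(n); cv2.imwrite(f'pics/{name}.png',p); np.savez(f'pics/{name}.npz',p=p,d=d,**{k:np.array(v) for k,v in c.items()}); return p,d,c
def rot(c):
    o=np.array(c['orientation'],float); return R.from_rotvec(o).as_matrix() if o.shape==(3,) else o
def ray(c,u,v):
    x=(np.asarray(u,float)-c['cx'])/c['fx']; y=(np.asarray(v,float)-c['cy'])/c['fy']
    X,Y=x,y
    for _ in range(10):
        s=1+c['k1']*(X*X+Y*Y); X,Y=x/s,y/s
    return np.stack([X,Y,np.ones_like(X)],-1)
def pts(c,d,u,v):
    u=np.asarray(u);v=np.asarray(v)
    return (ray(c,u,v)*d[v,u][...,None])@rot(c).T+np.array(c['xyz'])
def load(name):
    z=np.load(f'pics/{name}.npz'); c={k:z[k] for k in z.files}; return c['p'],c['d'],c
E
python3 - <<'E'
from h import *
for n in ('side','top','wrist'):
    p,d,c=grab(n,n+'0'); print(n,c)
print(get_state(), arm.pinch_z)
E
```

```text
pics
side {'fx': 379.39560666737015, 'fy': 379.39560666737015, 'cx': 283.13775201586327, 'cy': 203.44682150515345, 'k1': 0.015502702719583532, 'xyz': array([0.43567835, 0.38338947, 0.65822728]), 'orientation': array([-0.37208022,  2.84671082, -0.99466598])}
top {'fx': 451.0590017117299, 'fy': 451.0590017117299, 'cx': 284.0794435471792, 'cy': 211.41422124793118, 'k1': -0.041712874040088624, 'xyz': array([0.48717656, 0.00449483, 1.05620554]), 'orientation': array([-2.21784503,  2.18468727, -0.0573739 ])}
wrist {'fx': 294.81901079891065, 'fy': 294.81901079891065, 'cx': 277.6262274194942, 'cy': 206.32250022879472, 'k1': -0.05346416500013018, 'xyz': array([ 0.27983071, -0.50615186,  0.37179183]), 'orientation': array([ 2.42137243, -1.62388506, -0.22002568])}
{'t': 0.15, 'joints': array([-1.29231163e+00,  3.77902622e-01,  7.99388241e-02,  1.27438175e+00,
        3.26613362e-05,  1.46050340e+00]), 'qd': array([ 0.00125013, -0.00128515,  0.00464603, -0.00049094, -0.00129364,
        0.00032746]), 'joint_efforts': array([ 8.23211103e-04, -4.64035821e+01,  2.70169902e+01,  1.38769898e-02,
       -1.06153448e-04,  2.80444851e-06]), 'position': array([ 0.21784144, -0.53160805,  0.23057363]), 'orientation': array([ 2.00882198,  0.39708937, -2.00902178]), 'wrist_force': array([-0.03220626, -1.11641913,  0.53939988]), 'moment': array([-0.00656794,  0.00930322, -0.01313398]), 'width': 0.0853508979824912} 0.0187
```

View pics/side0.png

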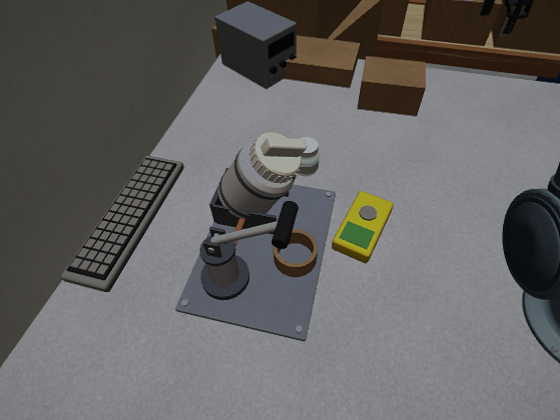

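View pics/top0.png

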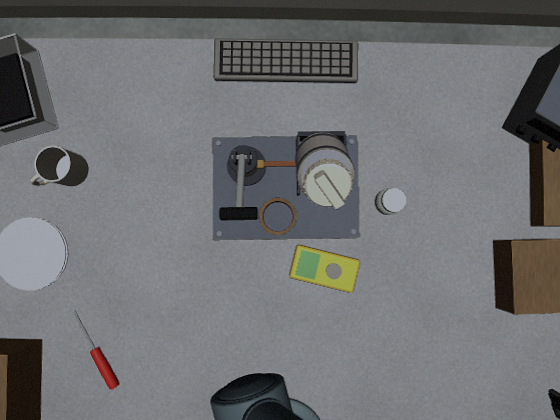

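View pics/wrist0.png

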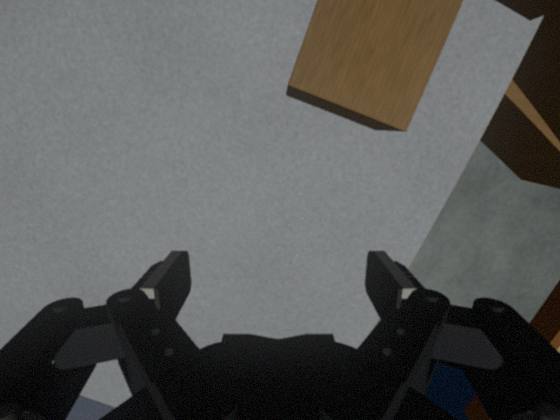

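The top view shows the plate corners at about (213,137), (357,136), (359,239) and (214,240). The wing runs from (317,175) to (340,205), the crossbar is at (238,214) and the jar at (390,201). Next I'll measure these.

```bash
python3 - <<'E'
from h import *
p,d,c=load('top0')
def plane(c,u,v,z):
    r=ray(c,u,v)@rot(c).T; o=np.array(c['xyz']); return o+r*((z-o[2])/r[...,2])[...,None]
# plate mask: bluish grey
hsv=cv2.cvtColor(p,cv2.COLOR_BGR2HSV)
print(p[225,250],p[225,340],p[300,250])
vv,uu=np.mgrid[0:420,0:560]
P=pts(c,d,uu,vv)
# plate by mask colour
m=((np.abs(p.astype(int)-p[230,330].astype(int)).sum(-1)<25)&(uu>200)&(uu<375)&(vv>125)&(vv<250)).astype(np.uint8)
m=cv2.morphologyEx(m,cv2.MORPH_OPEN,np.ones((3,3)))
q=np.argwhere(m)[:,::-1]; rect=cv2.minAreaRect(q.astype(np.float32)); b=cv2.boxPoints(rect)
print('plate',b); W=plane(c,b[:,0],b[:,1],0.012); print(W)
# high points: region around cap
s=(P[...,2]>0.19)&(uu>290)&(uu<370)&(vv>130)&(vv<215)&(d>0)
print(s.sum(), P[s].max(0),P[s].min(0))
for (u,v) in [(328,190),(318,176),(339,204),(345,175),(315,200),(238,214),(222,214),(254,214),(240,155),(390,201),(325,270)]:
    print((u,v),P[v,u].round(4))
ms,ds,cs=None,None,None
p2,d2,c2=load('side0'); 
P2=pts(c2,d2,uu,vv)
for (u,v) in [(282,146),(267,150),(296,146),(268,167),(285,225),(308,150)]: print('side',(u,v),P2[v,u].round(4),p2[v,u])
for n,pp in (('top0',p[120:260,200:410]),('side0',p2[110:340,170:400])):
    cv2.imwrite(f'pics/{n}_z.png',cv2.resize(pp,None,fx=3.4 if n=='top0' else 2.5,fy=3.4 if n=='top0' else 2.5,interpolation=cv2.INTER_CUBIC))
E
```

```text
[96 86 82] [102  92  86] [136 131 129]
plate [[211.23843 136.7089 ]
 [357.28122 134.16904]
 [359.07907 237.54648]
 [213.03629 240.08633]]
[[ 0.70731124  0.17114155  0.012     ]
 [ 0.71891486 -0.17060387  0.012     ]
 [ 0.47712351 -0.17640204  0.012     ]
 [ 0.46625759  0.16143783  0.012     ]]
1509 [ 0.63106652 -0.03814287  0.23691536] [ 0.53246791 -0.13083437  0.19000812]
(328, 190) [ 0.5665 -0.0814  0.2225]
(318, 176) [ 0.5916 -0.0621  0.2282]
(339, 204) [ 0.5416 -0.1039  0.2084]
(345, 175) [ 0.5974 -0.1155  0.2035]
(315, 200) [ 0.5505 -0.0606  0.1809]
(238, 214) [0.5188 0.0834 0.2354]
(222, 214) [0.5184 0.1124 0.2362]
(254, 214) [0.5192 0.0541 0.2384]
(240, 155) [0.6423 0.0903 0.1463]
(390, 201) [ 0.5587 -0.2334  0.0726]
(325, 270) [ 0.4029 -0.0961  0.033 ]
side (282, 146) [ 0.5682 -0.0688  0.2228] [134 145 146]
side (267, 150) [ 0.5909 -0.0567  0.2196] [83 92 97]
side (296, 146) [ 0.5486 -0.0871  0.2109] [151 164 162]
side (268, 167) [ 0.5857 -0.041   0.1961] [147 159 163]
side (285, 225) [0.5192 0.0938 0.2341] [24 21 20]
side (308, 150) [ 0.5542 -0.2251  0.074 ] [170 166 163]
```

View pics/top0_z.png

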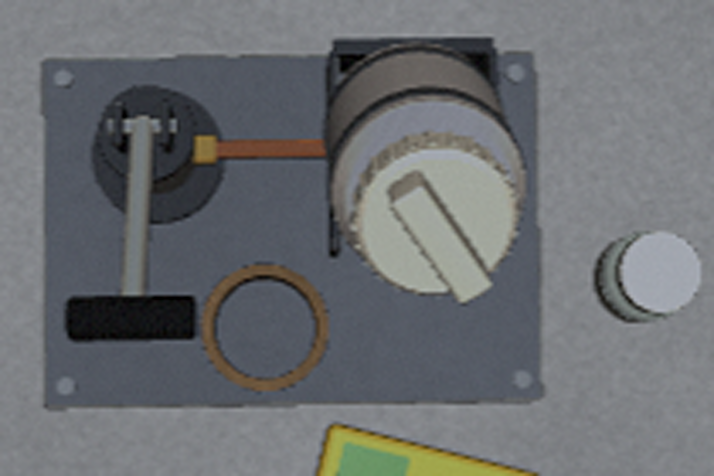

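View pics/side0_z.png

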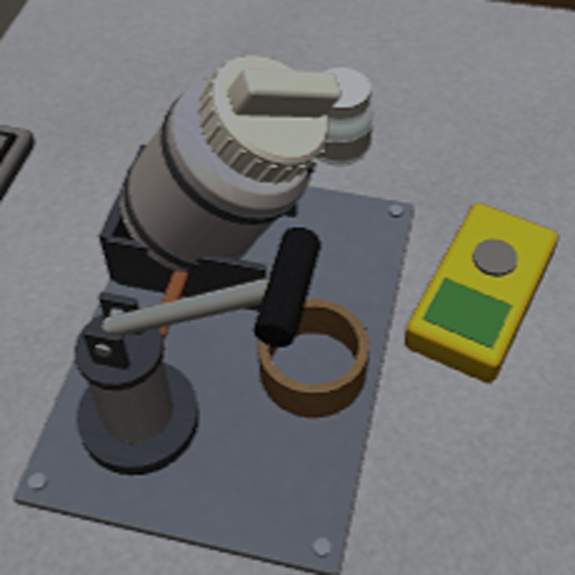

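```bash
python3 - <<'E'
from h import *
print([a for a in dir(arm) if a[0]!='_'])
p,d,c=load('top0')
vv,uu=np.mgrid[0:420,0:560]
def plane(c,u,v,z):
    r=ray(c,u,v)@rot(c).T; o=np.array(c['xyz']); return o+r*((z-o[2])/r[...,2])[...,None]
z=np.array([[63,78],[516,73],[523,379],[66,386]])/3.4+[200,120]-0.35
B=plane(c,z[:,0],z[:,1],0.013); print(B)
ex=(B[0]-B[3])+(B[1]-B[2]); ey=(B[0]-B[1])+(B[3]-B[2])
print('yaw', np.arctan2(ex[1],ex[0]), np.arctan2(-ey[0],ey[1]))
yaw=0.5*(np.arctan2(ex[1],ex[0])+np.arctan2(-ey[0],ey[1]))
S=np.array([[np.cos(yaw),-np.sin(yaw),0],[np.sin(yaw),np.cos(yaw),0],[0,0,1]])
O=B.mean(0)-S@[0,0.08,0];O[2]=0; print('origin',O,yaw)
wing=O+S@[-.025,0,.206]; n=S@[-.5,0,.866]; print('wing',wing)
bar=O+S@[.05-.145*np.cos(np.radians(35)),.17,.223]; print('bar',bar,'piv',O+S@[.05,.17,.14])
U=S@[.866,0,.5]; V=np.cross(n,U) # cap-plane axes
for nm in('top0','side0'):
    p,d,c=load(nm); P=pts(c,d,uu,vv)
    Q=(P-wing); h=Q@n; a=Q@U; b=Q@V
    s=(d>0)&(np.hypot(a,b)<.045)&(h>.009)&(h<.022)
    m=np.zeros(s.shape,np.uint8);m[s]=1
    k,l,st,ce=cv2.connectedComponentsWithStats(m); i=1+np.argmax(st[1:,4]); s=l==i
    ab=np.stack([a[s],b[s]],1).astype(np.float32)*1000
    r=cv2.minAreaRect(ab); print(nm,s.sum(),r,'h',np.median(h[s]))
    e,v=np.linalg.eigh(np.cov(ab.T)); v=v[:,1]*np.sign(v[0,1]); print('ang',np.degrees(np.arctan2(v[1],v[0])),ab.mean(0))
    s2=(d>0)&(np.hypot(a,b)<.044)&(h<-.009)&(h>-.02); print('captop h',np.median(h[s2]),s2.sum())
    # bar
    Q=P-bar; s3=(d>0)&(np.abs(Q)<[.025,.05,.03]).all(-1)&(p.max(-1)<50); print('bar pts',s3.sum(),P[s3].mean(0),P[s3].min(0),P[s3].max(0))
E
```

```text
['IKError', 'job_done', 'pinch_z']
[[ 0.69345626  0.15442963  0.013     ]
 [ 0.7019924  -0.15675907  0.013     ]
 [ 0.49180883 -0.16308806  0.013     ]
 [ 0.48242283  0.14769648  0.013     ]]
yaw 0.031000532495479887 0.028806986940892138
origin [ 0.59481203 -0.08439449  0.        ] 0.029903759718186013
wing [ 0.5698232  -0.08514197  0.206     ]
bar [0.52098285 0.08347312 0.223     ] piv [0.63970679 0.08702447 0.14      ]
top0 441 ((0.6799278259277344, 0.07721138000488281), (75.32438659667969, 22.35301971435547), 33.750980377197266) h 0.01563748421994565
ang 34.03321431429345 [2.3332908 0.5174117]
captop h -0.013670413209211418 1017
bar pts 483 [0.52076684 0.08329238 0.23299095] [0.50941126 0.04884207 0.22281061] [0.53254999 0.11852846 0.23987293]
side0 431 ((-0.3116874694824219, 1.722585678100586), (76.0746841430664, 22.26959991455078), 33.96113586425781) h 0.0143414123851237
ang 33.47783460857203 [1.5185788 4.7250524]
captop h -0.014801353144771216 784
bar pts 756 [0.52054026 0.09121243 0.23082992] [0.50898609 0.05063183 0.20336186] [0.54583435 0.11977242 0.23732976]
```

```bash
cat >> h.py <<'E'
yaw=0.0299; S=R.from_rotvec([0,0,yaw]).as_matrix(); O=np.array([.5948,-.0844,0])
wing=O+S@[-.025,0,.206]; n=S@[-.5,0,np.sqrt(.75)]; U=S@[np.sqrt(.75),0,.5]; V=np.cross(n,U)
def capR(deg,sg):  # wing at angle deg; tool x=-n, y across wing
    t=np.radians(deg); y=sg*(-np.sin(t)*U+np.cos(t)*V); x=-n; return np.stack([x,y,np.cross(x,y)],1)
def row(pos,Rt,s=None):
    s=s or get_state(); R0=R.from_rotvec(s['orientation'])
    return np.r_[1000*R0.inv().apply(np.array(pos)-s['position']), np.degrees((R0.inv()*R.from_matrix(Rt)).as_rotvec())].round(1)
E
python3 - <<'E'
from h import *
s=get_state(); R0=R.from_rotvec(s['orientation']); print(R0.as_matrix().round(3))
for sg in(1,-1):
    T=capR(33.9,sg); print(T.round(3)); print(row(wing+n*.10,T))
E
```

```text
[[-0.     0.379 -0.925]
 [ 0.001 -0.925 -0.379]
 [-1.    -0.002 -0.   ]]
[[ 0.5   -0.508  0.702]
 [ 0.015  0.815  0.579]
 [-0.866 -0.279  0.415]]
[ -61.5 -297.4 -448.1  161.3   20.   -38.7]
[[ 0.5    0.508 -0.702]
 [ 0.015 -0.815 -0.579]
 [-0.866  0.279 -0.415]]
[ -61.5 -297.4 -448.1  -13.1   26.7   13.8]
```

>>> {"name": "send_rows", "arguments": {
  "rows": [
    [-30,-10,-15,-6,0,0,55],
    [-60,-25,-40,-13,0,0,55],
    [-80,-45,-70,-20,0,0,55],
    [-95,-65,-100,-27,0,0,55],
    [-100,-85,-130,-34,0,0,55],
    [-100,-107,-162,-41,0,0,55],
    [-100,-130,-195,-48,0,0,55],
    [-100,-150,-224,-55,0,0,55]
  ]
}}

```text
t: 0.82
position: [0.3692, -0.3063, 0.3314]
orientation: [1.367, 1.099, -1.366]
wrist_force: [0.0, -0.7, -0.5]
width: 0.055
```

```bash
python3 - <<'E'
from h import *
s=get_state(); print(s['t'],s['joints'],s['position'],s['width'])
print(row(wing+n*.10,capR(33.9,1)))
E
```

```text
0.8167 [-8.25205421e-01  1.74085597e-01  6.40066398e-02  1.46060641e+00
  3.98108625e-04  9.61424216e-01] [ 0.36915895 -0.30629538  0.33140403] 0.05497893241098796
[  38.9  100.1 -246.8 -134.1  -31.5   22.1]
```

>>> {"name": "send_rows", "arguments": {
  "rows": [
    [2,5,-12,-6.7,-1.6,1.1,55],
    [4,10,-25,-13.4,-3.2,2.2,55],
    [6,15,-37,-20.1,-4.7,3.3,55],
    [8,20,-50,-26.8,-6.3,4.4,55],
    [9,25,-62,-33.5,-7.9,5.5,55],
    [11,30,-74,-40.2,-9.5,6.6,55],
    [13,35,-87,-46.9,-11,7.7,55],
    [15,40,-99,-53.6,-12.6,8.8,55]
  ]
}}

```text
t: 1.48
position: [0.4293, -0.2196, 0.3159]
orientation: [0.577, 1.216, -0.691]
wrist_force: [-0.1, -0.1, -0.4]
width: 0.0546
```

```bash
python3 - <<'E'
from h import *
s=get_state(); print(s['t'],s['joints'],s['position'],s['width'])
r=row(wing+n*.10,capR(33.9,1)); print(r); print((r*.65/8).round(2))
E
```

```text
1.4833 [-0.58350126 -0.05080697 -0.25648378  1.10772978 -0.03233551  0.25797145] [ 0.42931381 -0.21961234  0.31594176] 0.05464087675207838
[ 17.9 155.2 -44.8 -80.4 -18.9  13.4]
[ 1.45 12.61 -3.64 -6.53 -1.54  1.09]
```

>>> {"name": "send_rows", "arguments": {
  "rows": [
    [1.5,13,-4,-6.5,-1.5,1.1,55],
    [3,25,-7,-13,-3,2.2,55],
    [4.5,38,-11,-19.5,-4.6,3.3,55],
    [6,50,-15,-26,-6.1,4.4,55],
    [7.5,63,-18,-32.5,-7.6,5.4,55],
    [9,76,-22,-39,-9.2,6.5,55],
    [10,88,-25,-45.5,-10.7,7.6,55],
    [11.6,101,-29,-52,-12.3,8.7,55]
  ]
}}

```text
t: 2.15
position: [0.4886, -0.1337, 0.301]
orientation: [-0.162, 1.128, -0.026]
wrist_force: [0.8, 0.2, 1.1]
width: 0.0551
```

```bash
python3 - <<'E'
from h import *
s=get_state(); print(s['t'],s['joints'],s['position'],s['width'])
r=row(wing+n*.08,capR(33.9,1)); print(r); print((r/5).round(2))
E
```

```text
2.15 [-0.45136268 -0.16839052 -0.47474059  0.8165242   0.095064   -0.52334374] [ 0.48863707 -0.13374147  0.3009529 ] 0.0551026292678881
[ 35.9  48.   31.9 -28.4  -6.6   4.8]
[ 7.18  9.6   6.38 -5.68 -1.32  0.96]
```

>>> {"name": "send_rows", "arguments": {
  "rows": [
    [7,9.6,6.4,-5.7,-1.3,1,55],
    [14,19,12.8,-11.4,-2.6,1.9,55],
    [21.5,29,19,-17,-4,2.9,55],
    [29,38.4,25.5,-22.7,-5.3,3.8,55],
    [35.9,48,31.9,-28.4,-6.6,4.8,55],
    [35.9,48,31.9,-28.4,-6.6,4.8,55],
    [35.9,48,31.9,-28.4,-6.6,4.8,55]
  ]
}}

```text
t: 2.73
position: [0.5295, -0.0872, 0.2748]
orientation: [-0.544, 1.012, 0.331]
wrist_force: [0.3, 0.7, -1.0]
width: 0.0549
```

```bash
python3 - <<'E'
from h import *
s=get_state(); print(s['t'],s['joints'],s['position'],s['width'])
T=capR(33.9,1)
r=row(wing+n*.08,T); print(r); print(row(wing-n*.0095,T))
p,d,c=grab('wrist','wrist1')
E
```

```text
2.7333 [-0.40416508 -0.12863553 -0.54005604  0.67891065  0.20995676 -0.96485953] [ 0.52952669 -0.08720793  0.27480433] 0.054905207028665
[-0.3  0.4  0.9 -0.5 -0.2 -0. ]
[89.2  0.4  1.1 -0.5 -0.2 -0. ]
```

View pics/wrist1.png

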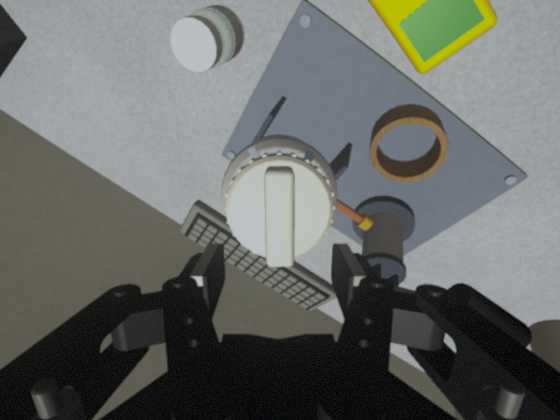

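The wing lies vertical in the wrist picture, around (279,215), midway between the fingertips at columns 218 and 338. Descending now.

>>> {"name": "send_rows", "arguments": {
  "rows": [
    [15,0,0,0,0,0,55],
    [35,0.2,0.5,0,0,0,55],
    [55,0.4,1,-0.5,0,0,55],
    [72,0.4,1,-0.5,0,0,55],
    [84,0.4,1,-0.5,0,0,55],
    [90,0.4,1,-0.5,0,0,55],
    [90,0.4,1,-0.5,0,0,55]
  ]
}}

```text
t: 3.37
position: [0.5752, -0.0852, 0.1969]
orientation: [-0.552, 1.011, 0.336]
wrist_force: [0.0, -0.2, 0.2]
width: 0.0548
```

```bash
python3 - <<'E'
from h import *
s=get_state(); print(s['t'],s['joints'],s['position'],s['width'],s['wrist_force'],s['moment'])
print(row(wing-n*.0105,capR(33.9,1)))
E
```

```text
3.3667 [-0.35759786  0.01709767 -0.61855664  0.44631916  0.18843211 -0.93259346] [ 0.57521696 -0.0852321   0.19691152] 0.05477716999900006 [ 0.04360952 -0.20846292  0.19342368] [-0.00412137  0.46322291 -0.00917886]
[-0.1  0.3  0.   0.  -0.1 -0. ]
```

Close on the wing.

>>> {"name": "send_rows", "arguments": {
  "rows": [
    [0,0,0,0,0,0,15],
    [0,0,0,0,0,0,15],
    [0,0,0,0,0,0,15],
    [0,0,0,0,0,0,15],
    [0,0,0,0,0,0,15],
    [0,0,0,0,0,0,15]
  ]
}}

```text
t: 3.87
position: [0.5749, -0.0836, 0.1985]
orientation: [-0.552, 1.008, 0.339]
wrist_force: [-4.3, 4.5, 2.1]
width: 0.0208
```

```bash
cat > st.py <<'E'
from h import *
s=get_state(); R0=R.from_rotvec(s['orientation']); print(s['t'],s['joints'].round(3),s['position'].round(4),'w',s['width'].round(4))
print('F tool',R0.inv().apply(s['wrist_force']).round(2),'M tool',R0.inv().apply(s['moment']).round(3))
q=s['position']-wing; M=R0.as_matrix(); y=M[:,1]; print('h',(q@n*1000).round(2),'ab',(q@U*1000).round(2),(q@V*1000).round(2),'ang',np.degrees(np.arctan2(-(y@U),y@V)).round(2))
E
python3 st.py
```

```text
Traceback (most recent call last):
  File "st.py", line 2, in <module>
    s=get_state(); R0=R.from_rotvec(s['orientation']); print(s['t'],s['joints'].round(3),s['position'].round(4),'w',s['width'].round(4))
                                                                                                                    ^^^^^^^^^^^^^^^^
AttributeError: 'float' object has no attribute 'round'
```

```bash
sed -i "s/s\['width'\].round(4)/round(s['width'],4)/" st.py; python3 st.py
```

```text
3.8667 [-0.357  0.014 -0.618  0.449  0.192 -0.933] [ 0.5749 -0.0836  0.1985] w 0.0208
F tool [-3.91  5.33  0.47] M tool [0.038 0.143 1.173]
h -9.06 ab 0.7 1.36 ang 34.03
```

>>> {"name": "send_rows", "arguments": {
  "rows": [
    [2,1,0,0,0,0,15],
    [4,1.5,0,0,0,0,15],
    [6,1.5,0,0,0,0,15],
    [8,1.5,0,0,0,0,15],
    [8,1.5,0,0,0,0,15],
    [8,1.5,0,0,0,0,15]
  ]
}}

```text
t: 4.37
position: [0.5779, -0.0833, 0.1937]
orientation: [-0.551, 1.007, 0.335]
wrist_force: [-23.1, 3.5, 23.3]
width: 0.0208
```

```bash
python3 st.py
```

```text
4.3667 [-0.352  0.023 -0.625  0.43   0.188 -0.926] [ 0.5779 -0.0833  0.1937] w 0.0208
F tool [-31.7    8.03  -4.55] M tool [1.082 1.098 1.911]
h -14.72 ab 0.93 1.56 ang 33.85
```

>>> {"name": "send_rows", "arguments": {
  "rows": [
    [-0.5,-0.7,0,3,0,0,15],
    [-0.5,-0.7,0,7,0,0,15],
    [-0.5,-0.7,0,12,0,0,15],
    [-0.5,-0.7,0,17,0,0,15]
  ]
}}

```text
t: 4.7
position: [0.578, -0.0836, 0.1938]
orientation: [-0.281, 1.035, 0.18]
wrist_force: [-19.4, 3.3, 19.6]
width: 0.0211
```

```bash
python3 st.py
```

```text
4.7 [-0.353  0.023 -0.623  0.432  0.188 -0.629] [ 0.578  -0.0836  0.1938] w 0.0211
F tool [-26.62   5.7   -5.45] M tool [-0.109  1.438  1.415]
h -14.7 ab 1.07 1.31 ang 16.79
```

>>> {"name": "send_rows", "arguments": {
  "rows": [
    [0,0,0,5,0,0,15],
    [0,0,0,10,0,0,15],
    [0,0,0,15,0,0,15],
    [0,0,0,20,0,0,15],
    [0,0,0,25,0,0,15]
  ]
}}

```text
t: 5.12
position: [0.5781, -0.084, 0.1938]
orientation: [0.114, 1.046, -0.049]
wrist_force: [-19.3, 1.8, 19.0]
width: 0.0204
```

```bash
python3 st.py
```

```text
5.1167 [-0.353  0.023 -0.623  0.431  0.187 -0.193] [ 0.5781 -0.084   0.1938] w 0.0204
F tool [-26.02   1.27  -7.37] M tool [-0.151  1.952  0.356]
h -14.72 ab 1.11 0.85 ang -8.2
```

>>> {"name": "send_rows", "arguments": {
  "rows": [
    [0,0,0,5,0,0,15],
    [0,0,0,9,0,0,15],
    [0,0,0,13,0,0,15],
    [0,0,0,16,0,0,15]
  ]
}}

```text
t: 5.45
position: [0.578, -0.0843, 0.1938]
orientation: [0.365, 1.035, -0.195]
wrist_force: [-20.3, 1.5, 19.8]
width: 0.0211
```

```bash
python3 st.py
```

```text
5.45 [-0.353  0.023 -0.623  0.431  0.187  0.086] [ 0.578  -0.0843  0.1938] w 0.0211
F tool [-27.27  -1.28  -7.78] M tool [-0.178  1.994 -0.272]
h -14.73 ab 1.01 0.6 ang -24.14
```

>>> {"name": "send_rows", "arguments": {
  "rows": [
    [0,0,0,3,0,0,15],
    [0,0,0,6,0,0,15],
    [0,0,0,9,0,0,15]
  ]
}}

```text
t: 5.7
position: [0.578, -0.0844, 0.1937]
orientation: [0.507, 1.023, -0.277]
wrist_force: [-19.8, 2.0, 19.0]
width: 0.021
```

```bash
python3 st.py
```

```text
5.7 [-0.354  0.023 -0.623  0.431  0.186  0.242] [ 0.578  -0.0844  0.1937] w 0.021
F tool [-26.33  -1.96  -7.72] M tool [-0.123  1.914 -0.627]
h -14.73 ab 0.94 0.47 ang -33.11
```

>>> {"name": "send_rows", "arguments": {
  "rows": [
    [0,0,0,3,0,0,15],
    [0,0,0,5,0,0,15],
    [0,0,0,6,0,0,15]
  ]
}}

```text
t: 5.95
position: [0.578, -0.0846, 0.1939]
orientation: [0.599, 1.012, -0.331]
wrist_force: [-20.7, 1.5, 20.5]
width: 0.0206
```

```bash
python3 st.py
```

```text
5.95 [-0.354  0.023 -0.623  0.432  0.186  0.345] [ 0.578  -0.0846  0.1939] w 0.0206
F tool [-28.07  -3.24  -7.24] M tool [-0.614  1.791 -0.97 ]
h -14.54 ab 1.02 0.28 ang -38.99
```

>>> {"name": "send_rows", "arguments": {
  "rows": [
    [0,0,0,1.5,0,0,15],
    [0,0,0,3,0,0,15],
    [0,0,0,3,0,0,15]
  ]
}}

```text
t: 6.2
position: [0.5779, -0.0847, 0.194]
orientation: [0.643, 1.006, -0.358]
wrist_force: [-22.4, 1.1, 21.2]
width: 0.0211
```

```bash
python3 st.py
```

```text
6.2 [-0.353  0.023 -0.623  0.432  0.185  0.394] [ 0.5779 -0.0847  0.194 ] w 0.0211
F tool [-29.5   -4.56  -7.64] M tool [-1.398  1.856 -1.299]
h -14.48 ab 0.99 0.22 ang -41.79
```

>>> {"name": "send_rows", "arguments": {
  "rows": [
    [0,0,0,-3,0,0,15],
    [-3,0,0,-3,0,0,15],
    [-6,0,0,-3,0,0,15],
    [-8,0,0,-3,0,0,15],
    [-8,0,0,-3,0,0,55],
    [-8,0,0,-3,0,0,55],
    [-8,0,0,-3,0,0,55],
    [-8,0,0,-3,0,0,55]
  ]
}}

```text
t: 6.87
position: [0.5753, -0.0847, 0.1983]
orientation: [0.6, 1.013, -0.33]
wrist_force: [-0.3, 0.4, -0.7]
width: 0.0551
```

```bash
python3 st.py
```

```text
6.8667 [-0.357  0.014 -0.619  0.446  0.189  0.341] [ 0.5753 -0.0847  0.1983] w 0.0551
F tool [ 0.44 -0.05 -0.66] M tool [-0.01   0.305 -0.275]
h -9.41 ab 0.92 0.33 ang -38.97
```

Back off along the axis, then look.

>>> {"name": "send_rows", "arguments": {
  "rows": [
    [-10,0,0,0,0,0,55],
    [-30,0,0,0,0,0,55],
    [-55,0,0,0,0,0,55],
    [-80,0,0,0,0,0,55],
    [-100,0,0,0,0,0,55],
    [-110,0,0,0,0,0,55],
    [-110,0,0,0,0,0,55]
  ]
}}

```text
t: 7.45
position: [0.521, -0.0867, 0.2968]
orientation: [0.599, 1.008, -0.33]
wrist_force: [1.4, -0.2, -0.2]
width: 0.0551
```

```bash
python3 st.py; python3 - <<'E'
from h import *
p,d,c=grab('wrist','wrist2'); p2,d2,c2=grab('side','side2')
cv2.imwrite('pics/side2_z.png',cv2.resize(p2[110:340,170:400],None,fx=2.5,fy=2.5,interpolation=cv2.INTER_CUBIC))
E
```

```text
7.45 [-0.413 -0.16  -0.512  0.733  0.214  0.291] [ 0.521  -0.0867  0.2968] w 0.0551
F tool [0.87 0.53 0.95] M tool [-0.054  0.326 -0.215]
h 103.02 ab 3.09 -0.1 ang -38.93
```

View pics/wrist2.png

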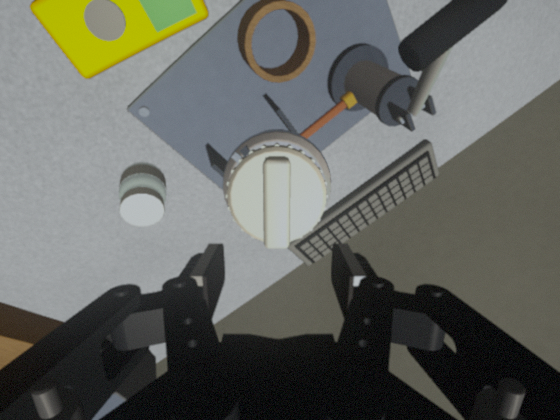

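View pics/side2_z.png

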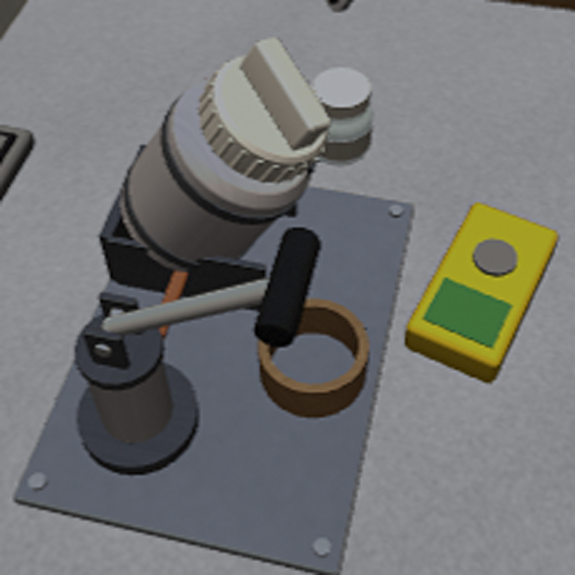

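```bash
python3 - <<'E'
import cv2,numpy as np
a=cv2.imread('pics/wrist1.png')[125:225,210:350]; b=cv2.imread('pics/wrist2.png')[115:215,210:350]
f=lambda x:cv2.convertScaleAbs(cv2.resize(x,None,fx=5,fy=5.5/2+0.2,interpolation=cv2.INTER_CUBIC),alpha=1.3,beta=20)
f=lambda x:cv2.convertScaleAbs(cv2.resize(x,(560,295) if 0 else (420,300),interpolation=cv2.INTER_CUBIC),alpha=1.3,beta=20)
cv2.imwrite('pics/tab.png',np.vstack([f(a),f(b)]))
E
```

```text
(no output)
```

View pics/tab.png

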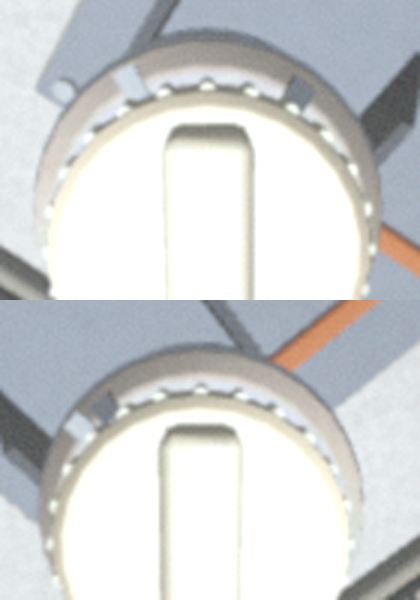

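After the twist, the steel tab at (78,425) in the lower half sits against the dark block at (103,405). They were about 61° apart before, so the inner cap is closed. Next is a check that the cap is up, then the move to the lever.

```bash
python3 - <<'E'
from h import *
vv,uu=np.mgrid[0:420,0:560]
for nm in('side0','side2'):
    p,d,c=load(nm); P=pts(c,d,uu,vv); Q=P-wing; h=Q@n;a=Q@U;b=Q@V
    for lo,hi in((.006,.025),(-.026,-.006)):
        s=(d>0)&(np.hypot(a,b)<.04)&(h>lo)&(h<hi); print(nm,(np.median(h[s])*1000).round(2),s.sum())
def tgt(ph_deg,extra=0):
    pass
T=np.stack([[0,0,-1.],S@[0,1,0],np.cross([0,0,-1.],S@[0,1,0])],1)
r=row([.519,.0835,.29],T); print(r,np.linalg.norm(r[3:])); print((r/8).round(1))
E
```

```text
side0 14.16 486
side0 -14.53 618
side2 14.2 502
side2 -14.47 564
[   4.7  132.8 -105.7  -38.1   28.9  -10.1] 48.87565856333806
[  0.6  16.6 -13.2  -4.8   3.6  -1.3]
```

>>> {"name": "send_rows", "arguments": {
  "rows": [
    [0.6,16.6,-13.2,-4.8,3.6,-1.3,0],
    [1.2,33.2,-26.4,-9.5,7.2,-2.5,0],
    [1.8,50,-39.6,-14.3,10.8,-3.8,0],
    [2.4,66.4,-52.8,-19,14.5,-5,0],
    [3,83,-66,-23.8,18,-6.3,0],
    [3.5,99.6,-79.2,-28.6,21.7,-7.6,0],
    [4,116,-92.5,-33.3,25.3,-8.8,0],
    [4.7,132.8,-105.7,-38.1,28.9,-10.1,0]
  ]
}}

```text
t: 8.22
position: [0.5187, 0.0847, 0.2884]
orientation: [-0.028, 1.576, 0.027]
wrist_force: [0.3, -1.2, -0.9]
width: 0.0001
```

```bash
cat > lv.py <<'E'
from h import *
s=get_state(); print(s['t'],s['joints'].round(3),s['position'].round(4),'w',round(s['width'],4),'F',s['wrist_force'].round(2))
T=np.stack([[0,0,-1.],S@[0,1,0],np.cross([0,0,-1.],S@[0,1,0])],1)
for q in (0,.1,.2,.3,.4,.5,.6,.7,.73):
    a=np.radians(35)-q; b=O+S@[.05-.145*np.cos(a),.17,.14+.145*np.sin(a)+.012]
    print(q,b.round(4),row(b,T,s))
E
python3 lv.py
```

```text
8.2167 [ 0.041  0.272  0.08   1.384 -0.     0.007] [0.5187 0.0847 0.2884] w 0.0001 F [ 0.33 -1.16 -0.94]
0 [0.521  0.0835 0.2352] [53.2 -1.3  2.6  0.3 -0.3  0. ]
0.1 [0.5133 0.0832 0.2229] [65.6 -1.2 -5.1  0.3 -0.3  0. ]
0.2 [0.5068 0.083  0.2099] [ 78.6  -1.2 -11.5   0.3  -0.3   0. ]
0.3 [0.5017 0.0829 0.1964] [ 92.2  -1.2 -16.5   0.3  -0.3   0. ]
0.4 [0.498  0.0828 0.1823] [106.2  -1.1 -20.2   0.3  -0.3   0. ]
0.5 [0.4957 0.0827 0.168 ] [120.5  -1.1 -22.4   0.3  -0.3   0. ]
0.6 [0.4948 0.0827 0.1536] [135.   -1.1 -23.2   0.3  -0.3   0. ]
0.7 [0.4953 0.0827 0.1391] [149.5  -1.1 -22.6   0.3  -0.3   0. ]
0.73 [0.4958 0.0827 0.1348] [153.8  -1.1 -22.1   0.3  -0.3   0. ]
```

>>> {"name": "send_rows", "arguments": {
  "rows": [
    [25,-1.2,1,0,0,0,0],
    [45,-1.2,2.5,0,0,0,0],
    [53,-1.2,2.5,0,0,0,0],
    [62,-1.2,-2.5,0,0,0,0],
    [72,-1.2,-8,0,0,0,0],
    [82,-1.2,-12.5,0,0,0,0],
    [92,-1.2,-16.5,0,0,0,0],
    [99,-1.2,-18.5,0,0,0,0]
  ]
}}

```text
t: 8.88
position: [0.4978, 0.0826, 0.1903]
orientation: [-0.022, 1.575, 0.026]
wrist_force: [-4.1, 1.5, 7.7]
width: 0.0002
```

```bash
python3 lv.py; python3 - <<'E'
from h import *
p2,d2,c2=grab('side','side3')
cv2.imwrite('pics/side3_z.png',cv2.resize(p2[110:340,170:400],None,fx=2.5,fy=2.5,interpolation=cv2.INTER_CUBIC))
E
```

```text
8.8833 [ 0.037  0.255 -0.198  1.122  0.003  0.006] [0.4978 0.0826 0.1903] w 0.0002 F [-4.06  1.45  7.68]
0 [0.521  0.0835 0.2352] [-45.    0.2  23.    0.1  -0.2  -0.2]
0.1 [0.5133 0.0832 0.2229] [-32.7   0.2  15.4   0.1  -0.2  -0.2]
0.2 [0.5068 0.083  0.2099] [-19.6   0.2   9.    0.1  -0.2  -0.2]
0.3 [0.5017 0.0829 0.1964] [-6.1  0.1  3.9  0.1 -0.2 -0.2]
0.4 [0.498  0.0828 0.1823] [ 8.   0.1  0.2  0.1 -0.2 -0.2]
0.5 [0.4957 0.0827 0.168 ] [22.3  0.1 -2.   0.1 -0.2 -0.2]
0.6 [0.4948 0.0827 0.1536] [36.7  0.  -2.9  0.1 -0.2 -0.2]
0.7 [0.4953 0.0827 0.1391] [51.2 -0.  -2.2  0.1 -0.2 -0.2]
0.73 [0.4958 0.0827 0.1348] [55.5 -0.  -1.8  0.1 -0.2 -0.2]
```

View pics/side3_z.png

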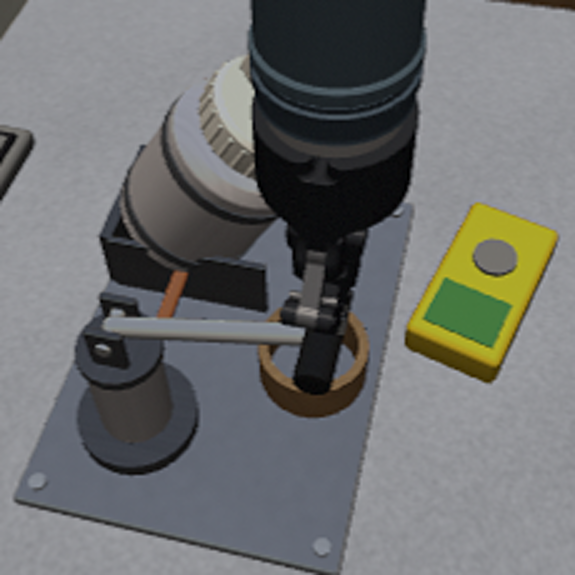

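The lever is partway down with the crossbar under the fingertips, around (320,355), and the force matches. Continuing to the stop.

>>> {"name": "send_rows", "arguments": {
  "rows": [
    [9,0,0,0,0,0,0],
    [18,0,-1.5,0,0,0,0],
    [27,0,-2.5,0,0,0,0],
    [36,0,-2.9,0,0,0,0],
    [44,0,-2.7,0,0,0,0],
    [50,0,-2.2,0,0,0,0],
    [53,0,-2,0,0,0,0],
    [53,0,-2,0,0,0,0]
  ]
}}

```text
t: 9.6
position: [0.4963, 0.0818, 0.1387]
orientation: [-0.023, 1.575, 0.024]
wrist_force: [-7.3, 0.3, 12.3]
width: 0.0001
```

```bash
python3 lv.py | head -1
```

```text
9.6 [ 0.037  0.285 -0.296  0.993  0.001  0.006] [0.4963 0.0818 0.1387] w 0.0001 F [-7.32  0.33 12.3 ]
```

>>> {"name": "send_rows", "arguments": {
  "rows": [
    [2,0,0,0,0,0,0],
    [4,0,0,0,0,0,0],
    [4,0,0,0,0,0,0],
    [4,0,0,0,0,0,0]
  ]
}}

```text
t: 9.93
position: [0.4964, 0.0818, 0.1377]
orientation: [-0.023, 1.572, 0.024]
wrist_force: [-15.4, -0.3, 33.7]
width: -0.0003
```

```bash
python3 lv.py | head -1;  python3 - <<'E'
from h import *
p2,d2,c2=grab('side','side4')
cv2.imwrite('pics/side4_z.png',cv2.resize(p2[110:340,170:400],None,fx=2.5,fy=2.5,interpolation=cv2.INTER_CUBIC))
E
```

```text
9.9333 [ 0.037  0.285 -0.3    0.988  0.001  0.006] [0.4964 0.0818 0.1377] w -0.0003 F [-15.41  -0.31  33.67]
```

View pics/side4_z.png

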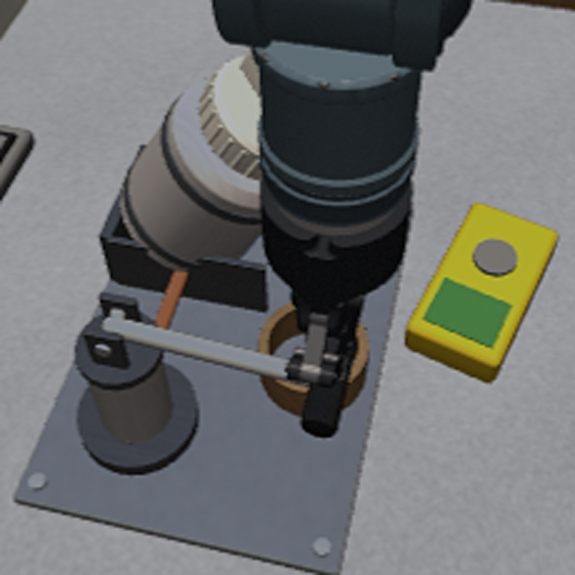

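The lever is on its stop: z is 0.138 and the force rose stiffly to 34 N. Following it back up, then clear.

>>> {"name": "send_rows", "arguments": {
  "rows": [
    [-8,0,-0.5,0,0,0,0],
    [-20,0,-1,0,0,0,0],
    [-33,0,0,0,0,0,0],
    [-46,0,2.5,0,0,0,0],
    [-60,0,6,0,0,0,0],
    [-74,0,11,0,0,0,0],
    [-88,0,18,0,0,0,0],
    [-104,0,24,0,0,0,0]
  ]
}}

```text
t: 10.65
position: [0.5223, 0.0823, 0.2381]
orientation: [-0.023, 1.572, 0.024]
wrist_force: [0.7, 0.3, -0.6]
width: 0.0001
```

>>> {"name": "send_rows", "arguments": {
  "rows": [
    [-15,0,0,0,0,0,0],
    [-40,0,0,0,0,0,0],
    [-70,0,-20,0,0,0,0],
    [-90,0,-50,0,0,0,0],
    [-100,0,-85,0,0,0,0],
    [-100,0,-120,0,0,0,0],
    [-100,0,-130,0,0,0,0],
    [-100,0,-130,0,0,0,0]
  ]
}}

```text
t: 11.32
position: [0.3902, 0.0784, 0.3386]
orientation: [-0.023, 1.571, 0.025]
wrist_force: [-0.7, 0.7, 0.0]
width: -0.0001
```

```bash
python3 lv.py | head -1;  python3 - <<'E'
from h import *
vv,uu=np.mgrid[0:420,0:560]
p2,d2,c2=grab('side','side5'); p,d,c=grab('top','top5')
cv2.imwrite('pics/end.png',np.hstack([cv2.resize(p2[110:340,170:400],(400,400)),cv2.resize(p[115:295,200:410],(400,343))if 0 else cv2.resize(p[110:300,200:410],(400,400))]))
bar=O+S@[.05-.145*np.cos(np.radians(35)),.17,.223]
for nm in('side0','side5'):
    p,d,c=load(nm); P=pts(c,d,uu,vv); Q=P-bar; s=(d>0)&(np.abs(Q)<[.03,.05,.03]).all(-1)&(p.max(-1)<50); print(nm,s.sum(),P[s].mean(0))
    Q=P-wing; h=Q@n;a=Q@U;b=Q@V
    s=(d>0)&(np.hypot(a,b)<.04)&(h>.006)&(h<.025); print((np.median(h[s])*1000).round(2))
    diff=None
a=load('side0')[0].astype(int); b=load('side5')[0].astype(int)
dm=np.abs(a-b).sum(-1)>60
print('meter/tape/jar changed px', dm[185:265,330:395].sum(), dm[240:275,290:320].sum(), dm[135:178,303:322].sum())
E
```

```text
11.3167 [ 3.800e-02  8.000e-03 -1.030e-01  1.461e+00  1.000e-03  8.000e-03] [0.3902 0.0784 0.3386] w -0.0001 F [-0.68  0.73  0.03]
side0 759 [0.52065143 0.0912141  0.23072094]
14.16
side5 750 [0.52050146 0.09114692 0.23092452]
14.07
meter/tape/jar changed px 11 0 29
```

View pics/end.png

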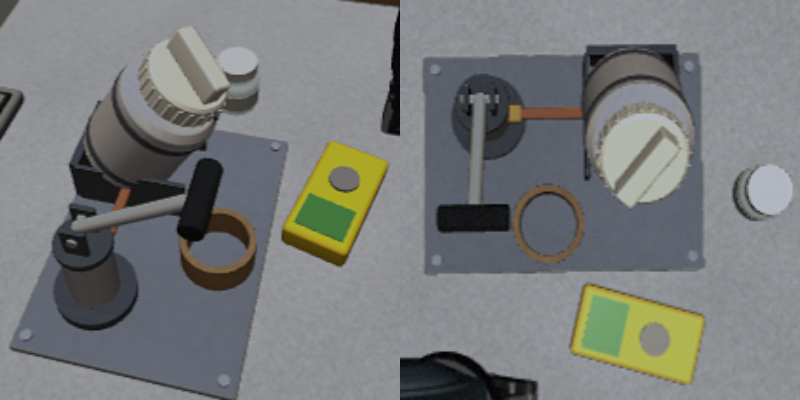

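The lever is back at rest, the cap is up, and the tape, jar and meter haven't moved. Handing in.

```bash
python3 -c "
from station import arm; print(arm.job_done())"
```

```text
the job is handed in; nothing more can be done
None
```

The canister is closed and the pump lever has been swung to its stop and let back up. I handed the job in at about 11.4 s; no verdict came back.

- **Cap:** I gripped the wing, pushed it in about 5.7 mm and twisted it clockwise about 75°. It met a firm stop, with the torque rising from about 0.12 to 1.4 N m. After release the cap sprang back to its starting height. The wrist camera then showed the steel tab against the dark block; the two had been about 61° apart.
- **Lever:** I pushed the crossbar down to the stop, where the force rose stiffly to about 34 N. It returned to within 0.3 mm of its starting position.
- **Surroundings:** The tape roll, jar and meter look unmoved. Comparing the side pictures showed only a few changed pixels: 0 at the tape, 11 at the meter, and 29 at the jar, where I put it down to the turned wing beside it.
- **Disagreements:** I pushed harder than the springs needed, up to about 32 N on the cap through the fingers against its 10 N spring. The lever also read about 12 N just before its stop, against the 8 N stated. I found no failed checks.

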